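Load the thickness board into a tabletop slab roller

ROBOT

A 6-joint arm with a two-finger parallel gripper is mounted at the origin on the work surface. World frame = base frame: x ahead of the robot, y to its left, z up, the work surface at z = 0. Lengths are in mm, angles in rad, forces in N, time in s.
With the tool pointing down it reaches from about 275 to 850 mm from the base axis. Payload 5.2 kg.
Tool frame: the origin (TCP) lies where the fingers leave the gripper's body, on its centre line; the fingertips stand 73 mm ahead of it and the grasp point (between the pads) lies 54 mm ahead of it; z points along the fingers, y is the direction in which the jaws open and shut (so a half turn about z gives the same grasp; the last joint's range is limited). The gripper opens to 85 mm and grips with 20 to 120 N. Pads are 22 mm wide; open, the fingers measure 114 mm over their backs; the gripper's body (76 mm by 85 mm) begins 54 mm behind the grasp point. The pads swing forward as they close: fully open they stand 13 mm farther back than shut.
Start: joints at [1.069, 0.259, 1.535, -0, 1.348, -0.203], TCP at [161.884, 525.642, 303.91] pointing down, gripper open.
Joint ranges: [-3.14, 3.14], [-0.91, 2.08], [0.19, 2.58], [-1.22, 4.36], [0.22, 2.71], [-3.12, 3.12]. Speed limits (rad/s): [2.57, 2.57, 3.14, 3.14, 3.14, 3.14].

INTERFACE

Orientations are given as [roll, pitch, yaw] about the fixed x, y, z axes, in that order (R = Rz(yaw) Ry(pitch) Rx(roll)).
In Python, from rig import arm gives the robot as it stands.
- The arm moves only by the tool drive_tool, never from a script. Its argument "steps" is one flat list of numbers, 5 for each row, row after row: the closure, from 0 (fully open) to 1 (shut), then the shift along the tool's x, y, z in m, then the turn about the tool's z in degrees. In form: [grip, tx, ty, tz, spin, grip, tx, ty, tz, spin, ...]. A call has 1 to 12 rows; each row shifts and turns the commanded pose from where the row before left it, along the tool's axes as they then stand; what a row does not reach is not made up. A row lasts 1/12 s, in which the tool goes at most 41.7 mm and 7.16 degrees, less where a joint would pass 70% of its speed; a pose out of reach is approached as far as the arm can. A call is refused whole if a number of a shift passes 0.0417 or a number of a turn 7.16, either way. A call with a gripper value outside its range is refused whole. The fingers move at their own pace and stop on an object; "force" is the grip in N (left out, the last holds). Time passes only in rows, so rows that do not move let the fingers close. It gives the time, the measured TCP pose, the force and the opening at its end, in the units of the state.
- arm.read_state(): the state, without advancing time (a new reading comes with each control period).
- arm.read_camera(name): name is "side" or "top"; returns the picture (420x560x3 uint8, red, green, blue); there is no depth.
- arm.camera_info(name): a dict with "mtx" (3x3 intrinsics, pixels), "k1" (the pictures are not rectified: a ray, as slopes to the right and down, at radius r is drawn at 1 + k1 r^2 times it, then the intrinsics apply), "cam_to_world" (4x4, takes a point from camera to world coordinates). Camera axes: x right, y up, looking along -z (the intrinsics and any distortion apply to the point x, -y, -z); pixel columns grow to the right and rows downward; lengths in mm; the calibration is good to about 2 mm. A picture is of the moment at which its call begins. camera_info takes no time and is no camera call.
- arm.finish_job(): hands the job in, once; it reports no verdict.
The state is a dict: "clock": time; "joints": joint angles; "qd": joint speeds; "tau": joint torques, N m; "tcp_pos": TCP position; "ee_rot": TCP orientation; "contact_force": force on the tool from outside, world axes, zero at the start; "ft_torque": the same for the moment, N m; "grip_width": opening from 0.0 (shut) to 1.0 (fully open).
Only numpy, scipy, OpenCV 4.12 (cv2) and the standard library are available. Lean on these libraries where they do the work, as an engineer would, in place of code of your own. Each camera call takes 0.05 s, during which the arm holds its last target. There are 200 camera calls.

TASK

The dark thickness board lies loose on the slab roller's white infeed leaf: push it, gently, over the brass lip so that it drops flat into the recess under the roller, and press it firmly home against the orange end stop, without shoving the stop off its setting. Then swing the red keeper across so that it reaches over the board and holds it down, and leave everything else as it is.

Things in the scene. Friction and masses are not known exactly. Their poses are not given: they have to be found in the camera images.
- roller_bed: Tabletop slab roller, fixed, 640 x 300 mm. Origin on the table surface below the middle of the lip's back face; +x = feed direction (from the white infeed leaf over the brass lip and under the roller), +y = across, towards the long fence and the hand wheel, z up. Infeed leaf (x -330 to 0) and recess floor (x > 0) are level, both 60 mm above the table.
- lip (a point): Middle of the brass lip's back edge, on its crest, 65 mm above the table. The lip runs right across between fence and rail, 5 mm higher than leaf and recess floor: ramp from x -12 to -3 mm, level crest to x 0, then a sheer 5 mm drop into the recess, which is 184 mm wide.
- fence (a point): Point on the inner face of the steel side fence, at its top (14 mm above the bed), beside the lip: bed y +91.5 mm. The fence runs the whole length of the machine, parallel to x, so a board held against it is in line with the recess.
- rail (a point): Point on the inner face of the opposite steel rail, at its top (12 mm above the bed), beside the lip: bed y -92.5 mm. The rail is 20 mm wide and starts only at x 0; before it a 6 mm thick mouth flares outward to x -31, y -107 mm.
- roller (a point): Middle of the aluminium roller's axis: x 125 mm, 47 mm above the bed. Diameter 50 mm, so 22 mm are free under it. Blue bearing stands at its ends (x 100 to 150, y 97 to 127 mm either side) carry black screw knobs up to 120 mm above the bed.
- board: Thickness board (shim), dark brown, 150 mm (x, along the feed) by 180 mm (y) by 10 mm, about 0.3 kg, slides under 1.5 to 3 N, loose on the infeed leaf. Origin at the centre of its underside. Too wide to grasp, and the roller bars the way from above. Seated on the recess floor, its top stands 5 mm higher than the lip, so its rear edge can still be pushed by something kept just above the lip.
- board_front (a point): Middle of the board's front edge face (its +x side, 75 mm from the board's origin), 6 mm above its underside.
- end_stop: End stop: an orange bar (stop_bar_c0), 14 x 176 x 12 mm, across the recess on two slotted steel strips. Origin on the recess floor at the strips' zero mark, mid-width, 163 mm behind the lip; axes as the bed's. Only the fixed strips are measured: the bar's face may be set anywhere from 10 mm before to 10 mm behind the zero. Held by finger-tight wing nuts: it slips along x when pushed with about 14 N.
- keeper (a joint): Red keeper tab, angle in rad: 0 = pointing to the bed's -x, along the rail; negative = swung outward, off the rail; it grows as it turns inward over the recess (clockwise from above); 1.57 = pointing to +y, right across the board's edge. Range -0.7 to 1.75, stays where left, takes about 1.3 N at its post. The tab is 14 mm wide, reaches 47 mm from its pivot, and its underside passes 2.5 mm above the seated board.
- keeper_pivot (a point): Pivot of the keeper, on top of the -y rail, 35 mm behind the lip's back face; 16.5 mm above the bed.
- keeper_post (a point): Middle of the keeper's finger post: upright red pin, 10 mm diameter, 26 mm tall (from 16.5 to 42.5 mm above the bed), 40 mm from the pivot.
- thin_board: Spare thin board, cork-coloured, 110 x 160 x 5 mm, on the outfeed bed beyond the roller; leave it.
- paring_tool: Wood-and-steel paring tool, 134 mm long, lying on the thin board; leave it.
- glaze_jar: Blue glaze jar, 72 mm diameter, 85 mm tall, on the table past the outfeed end; leave it.
- slip_bottle: White bottle with orange cap, 60 mm diameter, 150 mm tall, beside the infeed leaf on the robot side; leave it.
- tool_pot: Terracotta pot of modelling tools, 84 mm diameter, 180 mm tall, past the infeed end; leave it.
- maquette: Small terracotta head on a 75 mm plaster plinth, 128 mm tall; leave it.
- wrench: Steel wrench, 170 mm, on the table; leave it.
Not all that is in view belongs to the job. What is shaped like the board but turquoise is not meant.

How it is judged (in metres and radians):
On the way:
1. the board has dropped flat into the recess behind the lip and bears on the end stop with at least 3 N for a moment (z of board in the frame of roller_bed below 0.0622 m and angle between board's own z axis and vertical below 0.02 rad and contact force between board and end_stop above 3 N), for 0.05 s.
At the end, for the whole second after the job is handed in: The board lies flat on the recess floor behind the lip (not more than 2.2 mm above it, tilt under 0.02 rad), square within 0.035 rad, its front edge within about 2 mm of the end stop, at rest, and the keeper is turned in to at least 1.3 rad, over the board (z of board in the frame of roller_bed below 0.0622 m and angle between board's own z axis and vertical below 0.02 rad and distance between board_front and stop_bar_c0 below 0.0096 m and angle between the x axis of board and the x axis of roller_bed, either way round below 0.035 rad and value of joint keeper above 1.3 rad and linear speed of board below 0.01 m/s); the robot touches nothing.
It fails at once if the end stop is shoved more than 1.5 mm off its setting (distance of stop_bar_c0 from where it was at the start of the episode above 0.0015 m).
It fails at once if the board is pushed with more than 25 N (contact force between the fingers and board above 25 N).
It fails at once if one of the other things is moved by more than 20 mm (distance of any of thin_board, paring_tool, glaze_jar, slip_bottle, tool_pot, maquette, wrench from where it was at the start of the episode above 0.02 m).
It also fails if it takes over 72 s, if anything falls off the work surface, if the arm or the gripper's body presses on something with over 40 N, if the wrist force passes 120 N, or if a joint passes its speed limit or range.

## Working session

There is one attempt and no reset: what is moved stays moved. The work goes in short steps, Python scripts to look and compute and a tool call to move; the robot and the scene stay as the last step left them, time stands still between calls to the robot, and variables do not carry over. Pictures are saved under pics/ and viewed, about 8 in all and at most 12, crops included, and the job is handed in when it is done.

Besides the shell and the picture viewer there is one more tool, called after ">>>" as name(argument=value, ...) on one line, values as JSON. drive_tool: Moves the arm, as the interface text tells. Its arguments: {"type":"object","properties":{"steps":{"type":"array"},"force":{"type":"number"}},"required":["steps"]}

```bash
mkdir -p pics
python3 - <<'E'
from rig import arm
import cv2
print(arm.read_state())
for n in("top","side"):
    cv2.imwrite(f"pics/{n}0.png",arm.read_camera(n)[:,:,::-1]); print(n,arm.camera_info(n))
E
```

```text
{'clock': 0.0, 'joints': array([ 1.06915458e+00,  2.59362576e-01,  1.53610175e+00,  3.41542355e-05,
        1.34797415e+00, -2.02774309e-01]), 'qd': array([-9.96616700e-04,  4.08954154e-04,  9.90646317e-05, -3.72234692e-04,
       -3.23506091e-04,  1.18545453e-03]), 'tau': array([ 1.05565738e-03, -4.46022320e+01, -2.90583569e+01, -1.44059680e-05,
        1.16962343e-02,  1.23489826e-05]), 'tcp_pos': array([161.7024085 , 525.28002658, 303.0565316 ]), 'ee_rot': array([-3.13979135e+00, -4.04339353e-04,  2.84271727e+00]), 'contact_force': array([-0.14064002, -0.45915378, -0.77603827]), 'ft_torque': array([-0.03200364, -0.02549907,  0.03406262]), 'grip_width': 1.001788137468371}
top {'mtx': array([[486.288955  ,   0.        , 288.93557993],
       [  0.        , 486.288955  , 211.97000512],
       [  0.        ,   0.        ,   1.        ]]), 'k1': -0.026781646814729908, 'cam_to_world': array([[ 5.68112377e-03,  9.86489825e-01, -1.63724008e-01,
         2.46609383e+02],
       [-9.99942858e-01,  4.12154392e-03, -9.86378246e-03,
        -6.55716861e+01],
       [-9.05572534e-03,  1.63770690e-01,  9.86456869e-01,
         1.40063456e+03],
       [ 0.00000000e+00,  0.00000000e+00,  0.00000000e+00,
         1.00000000e+00]])}
side {'mtx': array([[454.94366801,   0.        , 277.25950828],
       [  0.        , 454.94366801, 204.40419275],
       [  0.        ,   0.        ,   1.        ]]), 'k1': -0.14727247635517088, 'cam_to_world': array([[ 9.99115867e-01,  9.13743638e-03, -4.10364720e-02,
         4.02847773e+02],
       [-3.95734485e-02,  5.33916986e-01, -8.44610321e-01,
        -1.28821331e+03],
       [ 1.41924964e-02,  8.45487527e-01,  5.33806532e-01,
         8.74334013e+02],
       [ 0.00000000e+00,  0.00000000e+00,  0.00000000e+00,
         1.00000000e+00]])}
```

View pics/top0.png

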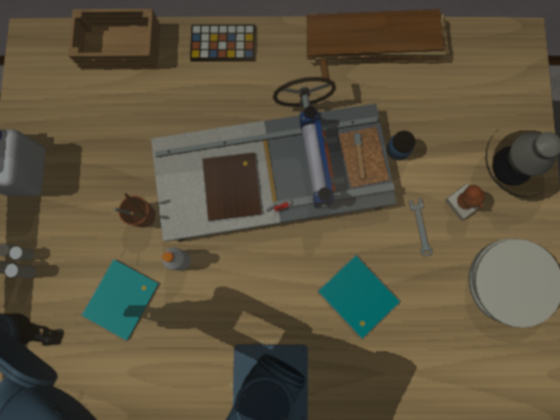

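View pics/side0.png

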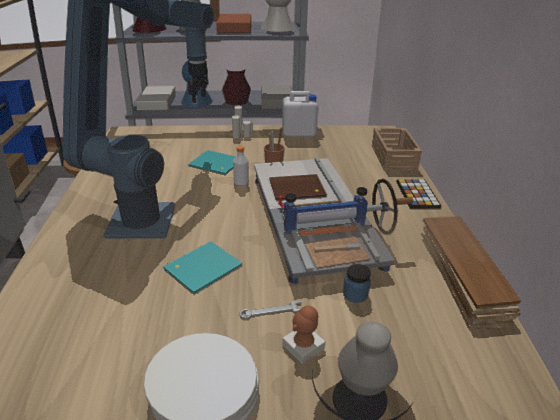

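The top view shows the bed running left to right at about (155–395, 105–240), the board at (205–262, 152–220), the lip near x=270 and the red keeper at (282, 206). The feed direction is about world −y. I'll enlarge that part.

```bash
cat > h.py <<'E'
from rig import arm
import numpy as np, cv2
def ray(n,u,v):
    c=arm.camera_info(n); M=c["cam_to_world"]
    d=np.array([c["k1"],0,0,0.])
    x,y=cv2.undistortPoints(np.array([[[u,v]]],float),c["mtx"],d)[0,0]
    r=M[:3,:3]@[x,-y,-1]; return M[:3,3],r
def at(n,u,v,z):
    o,r=ray(n,u,v); return o+r*(z-o[2])/r[2]
def proj(n,P):
    c=arm.camera_info(n); M=c["cam_to_world"]; P=np.atleast_2d(P)
    q=(P-M[:3,3])@M[:3,:3]; q=q*[1,-1,-1]
    return cv2.projectPoints(q,np.zeros(3),np.zeros(3),c["mtx"],np.array([c["k1"],0,0,0.]))[0][:,0]
def snap(n,f,u0,v0,u1,v1,k):
    im=arm.read_camera(n)[v0:v1,u0:u1,::-1]
    im=cv2.resize(im,None,fx=k,fy=k,interpolation=cv2.INTER_CUBIC)
    im=np.clip(im.astype(float)*1.5,0,255).astype(np.uint8)
    for i in range(0,u1-u0,20):
        cv2.line(im,(i*k,0),(i*k,6),(0,255,255),1); cv2.putText(im,str(u0+i),(i*k,18),0,.4,(0,255,255),1)
    for i in range(0,v1-v0,20):
        cv2.line(im,(0,i*k),(6,i*k),(0,255,255),1); cv2.putText(im,str(v0+i),(8,i*k+4),0,.4,(0,255,255),1)
    cv2.imwrite(f,im)
E
python3 -c "
from h import *
snap('top','pics/t1.png',145,90,405,245,3)"
```

```text
(no output)
```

View pics/t1.png

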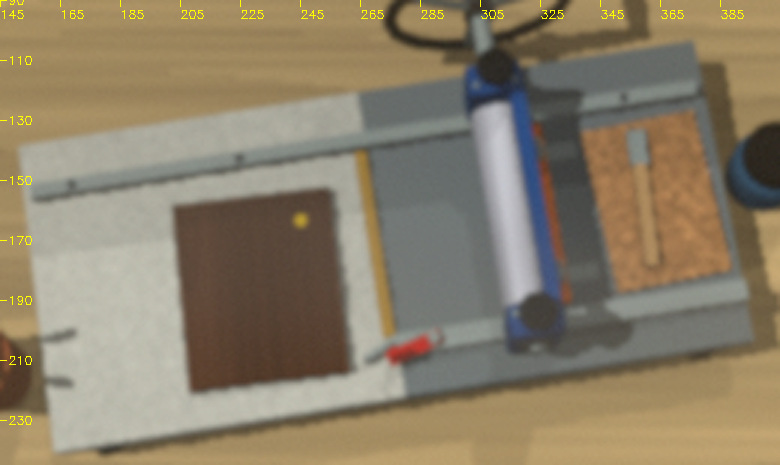

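```bash
cat >> h.py <<'E'
def c2(p): return np.array(p,float)/3+[145,90]
def T(q,P):
    c,s=np.cos(q[2]),np.sin(q[2]); P=np.atleast_2d(P).astype(float)
    return P@np.array([[c,s,0],[-s,c,0],[0,0,1]])+[q[0],q[1],0]
E
python3 - <<'E'
from h import *
from scipy.optimize import least_squares
px=c2([(54,452),(18,146),(692,42),(751,340),(369,150),(395,333)])
m=np.array([(-330,-150,60),(-330,150,60),(310,150,60),(310,-150,60),(0,91.5,65),(0,-92.5,65)])
f=lambda q:(proj('top',T(q,m))-px).ravel()
r=least_squares(f,[560,0,-1.5],loss='soft_l1',x_scale=[100,100,.1]); q=r.x; print(q,r.fun.reshape(-1,2).round(1).tolist())
pb=c2([(174,207),(331,189),(350,373),(191,392)])
mb=np.array([(-75,90,70),(75,90,70),(75,-90,70),(-75,-90,70)])
r=least_squares(lambda b:(proj('top',T(b,mb))-pb).ravel(),[560,100,-1.5],x_scale=[100,100,.1]); b=r.x
print(b,r.fun.reshape(-1,2).round(1).tolist())
inv=lambda p:T([0,0,-q[2]],np.append(np.array(p)-q[:2],0))[0,:2]
print('board in bed',inv(b[:2]),b[2]-q[2])
names=dict(pivot=(35,-102,76.5),knob=(125,112,180),roller=(125,0,132))
for k,v in names.items(): print(k,T(q,v).round(0),proj('top',T(q,v)).round(0),proj('side',T(q,v)).round(0))
for n,p in dict(kb=(390,356),ke=(428,341)).items():
    w=at('top',*c2(p),80);print(n,w.round(0),inv(w[:2]).round(0))
R=[inv(at('top',*c2(p),60)[:2]).round(0) for p in [(548,190),(565,300),(538,122)]];print('stop?',R)
E
```

```text
[589.09320413  -5.88735318  -1.40469833] [[0.9, 0.1], [0.8, -0.3], [-5.3, -0.1], [-4.8, 0.8], [-0.1, -1.0], [1.2, 0.5]]
[539.46678853 107.36488321  -1.44954284] [[-0.2, -0.4], [0.1, -0.5], [0.5, 0.5], [-0.3, 0.4]]
board in bed [-119.89859174  -30.21883306] -0.04484451520368116
pivot [[494. -57.  76.]] [[291. 202.]] [[287. 210.]]
knob [[ 720. -111.  180.]] [[311. 111.]] [[363. 190.]]
roller [[ 610. -129.  132.]] [[318. 156.]] [[327. 207.]]
kb [475. -14.  80.] [ -11. -114.]
ke [489. -49.  80.] [  26. -106.]
stop? [array([162.,  24.]), array([159., -84.]), array([164.,  92.])]
```

Run:
```python
from h import *
from scipy.optimize import least_squares
px=c2([(54,452),(18,146),(369,150),(395,333),(495,68),(539,312),(435,338)])
m=np.array([(-330,-150,60),(-330,150,60),(0,91.5,65),(0,-92.5,65),(125,112,180),(125,-112,180),(35,-102,79)])
f=lambda q:(proj('top',T(q,m))-px).ravel()
r=least_squares(f,[560,0,-1.5],loss='soft_l1',x_scale=[100,100,.1]); q=r.x; print(q,r.fun.reshape(-1,2).round(1).tolist())
b=np.array([539.5,107.4]);print(T([0,0,-q[2]],np.append(b-q[:2],0)), -1.4495-q[2])
for n in('top','side'):
  im=arm.read_camera(n)[:,:,::-1].copy()
  L=[[(-330,-150,60),(-330,150,60),(310,150,60),(310,-150,60),(-330,-150,60)],[(0,91.5,65),(0,-92.5,65)],[(-330,91.5,74),(310,91.5,74)],[(0,-92.5,72),(310,-92.5,72)],[(163,-88,60),(163,88,60)],[(35,-102,79),(-5,-102,102)]]
  k=3; x0,y0,x1,y1=(145,90,405,245) if n=='top' else (240,150,400,290)
  k=3 if n=='top' else 4
  c=cv2.resize(im[y0:y1,x0:x1],None,fx=k,fy=k,interpolation=cv2.INTER_CUBIC)
  c=np.clip(c*1.5,0,255).astype(np.uint8)
  for l in L:
    p=((proj(n,T(q,np.array(l)))-[x0,y0])*k).astype(int); cv2.polylines(c,[p],False,(0,255,0),1)
  cv2.imwrite(f'pics/o_{n}.png',c)
```

```text
[586.8866573   -3.60202217  -1.41020306] [[-0.3, 0.3], [0.2, -0.2], [-0.8, -0.2], [0.2, 1.3], [0.6, -1.0], [0.1, -0.0], [-0.2, 0.1]]
[[-117.15102362  -29.02726101    0.        ]] -0.03929694121918148
```

View pics/o_side.png

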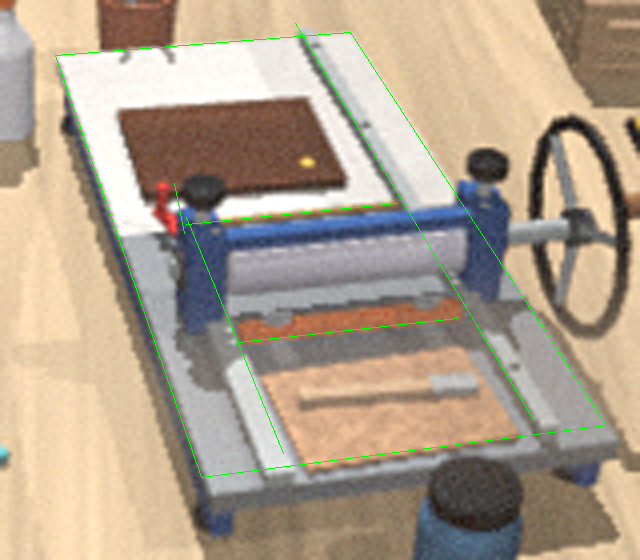

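The overlay matches the lip, fence and bed edges. The bed is at (587, −3.6) with yaw −1.410. In the bed frame the board is at (−117, −29) with yaw −0.04, so it needs about 30 mm towards the fence first. Next I'll work out the approach and check the bottle clearance.

```bash
cat >> h.py <<'E'
Q=np.array([586.9,-3.6,-1.4102])
def W(x,y,z=0): return T(Q,(x,y,z))[0]
def B(p): p=np.array(p,float); r=T([0,0,-Q[2]],np.array([p[0]-Q[0],p[1]-Q[1],0]))[0]; r[2]=p[2]; return r
def st():
    s=arm.read_state(); print('t',s['clock'].__round__(2),'bed',B(s['tcp_pos']).round(1),'yawerr',round((s['ee_rot'][2]-1.7314)*57.3,2),'F bed',T([0,0,-Q[2]],s['contact_force'])[0].round(2),'g',round(s['grip_width'],3)); return s
E
python3 - <<'E'
from h import *
s=st()
for P,n in (((168,258,150)),'cap'),: print(n,at('top',168,258,150).round(),B(at('top',168,258,150)).round())
t=W(-112,-155,250); d=t-s['tcp_pos']; y=s['ee_rot'][2]
print(t,d, 'tool',d[0]*np.cos(y)+d[1]*np.sin(y), d[0]*np.sin(y)-d[1]*np.cos(y),-d[2])
E
```

```text
t 0.25 bed [-590.2 -335.   303.5] yawerr 63.68 F bed [ 0.08 -1.17 -0.28] g 0.996
cap [333. 258. 150.] [-299. -209.  150.]
[415.98495268  82.17322775 250.        ] [ 254.18168818 -443.29228344  -53.48827469] tool -373.41581035796924 -348.8223211541467 53.48827468901624
```

>>> drive_tool(steps=[1, -0.0265, -0.0248, 0, 0, 1, -0.0265, -0.0248, 0, 0, 1, -0.0265, -0.0248, 0, 0, 1, -0.0265, -0.0248, 0, 0, 1, -0.0265, -0.0248, 0, 0, 1, -0.0265, -0.0248, 0, 0, 1, -0.0265, -0.0248, 0, 0, 1, -0.0265, -0.0248, 0, 0, 1, -0.0265, -0.0248, 0, 0, 1, -0.0265, -0.0248, 0, 0, 1, -0.0265, -0.0248, 0, 0, 1, -0.0265, -0.0248, 0, 0], force=40)

```text
clock: 1.25
tcp_pos: [378.6, 145.9, 304.1]
ee_rot: [3.141, 0.001, 2.843]
contact_force: [0.6, -0.5, -0.5]
grip_width: -0.001
```

>>> drive_tool(steps=[1, -0.0265, -0.0248, 0, 0, 1, -0.0265, -0.0248, 0, 0, 1, 0, 0, 0.02, 7.08, 1, 0, 0, 0.02, 7.08, 1, 0, 0, 0.02, 7.08, 1, 0, 0, 0.02, 7.08, 1, 0, 0, 0, 7.08, 1, 0, 0, 0, 7.08, 1, 0, 0, 0, 7.08, 1, 0, 0, 0, 7.08, 1, 0, 0, 0, 7.08, 1, 0, 0, 0, 0])

```text
clock: 2.25
tcp_pos: [414.2, 84.6, 223.9]
ee_rot: [-3.141, -0.0, 1.726]
contact_force: [0.0, -1.0, 0.4]
grip_width: 0.001
```

```bash
python3 -c "
from h import *
st()"
```

```text
t 2.25 bed [-114.7 -156.4  223.9] yawerr -0.3 F bed [ 0.96 -0.15  0.35] g 0.001
```

>>> drive_tool(steps=[1, 0, 0.008, 0.04, 0, 1, 0, 0.008, 0.03, 0, 1, 0, 0, 0.009, 0, 1, 0, 0, 0.002, 0, 1, 0, 0, 0.002, 0, 1, 0, 0, 0, 0])

```text
clock: 2.75
tcp_pos: [430.3, 87.1, 141.7]
ee_rot: [3.141, 0.0, 1.732]
contact_force: [-0.7, -0.2, -0.2]
grip_width: 0.001
```

>>> drive_tool(steps=[1, 0, 0, 0.002, 0, 1, 0, 0, 0.001, 0, 1, 0, 0, 0, 0])

```text
clock: 3.0
tcp_pos: [430.3, 87.1, 138.6]
ee_rot: [3.14, 0.0, 1.731]
contact_force: [0.5, -0.8, 0.1]
grip_width: 0.002
```

>>> drive_tool(steps=[1, 0, 0, 0.0015, 0, 1, 0, 0, 0, 0])

```text
clock: 3.17
tcp_pos: [430.0, 87.1, 136.6]
ee_rot: [3.141, 0.0, 1.731]
contact_force: [-0.0, 0.1, -0.2]
grip_width: 0.001
```

>>> drive_tool(steps=[1, 0, 0, 0.001, 0, 1, 0, 0, 0.001, 0, 1, 0, 0, 0, 0])

```text
clock: 3.42
tcp_pos: [429.9, 87.1, 134.2]
ee_rot: [-3.141, -0.0, 1.731]
contact_force: [-0.4, -0.3, -0.1]
grip_width: 0.001
```

>>> drive_tool(steps=[1, 0, 0, 0.001, 0, 1, 0, 0, 0, 0])

```text
clock: 3.58
tcp_pos: [430.0, 87.2, 133.2]
ee_rot: [-3.141, -0.0, 1.731]
contact_force: [-0.2, -0.0, -0.3]
grip_width: 0.0
```

>>> drive_tool(steps=[1, 0, 0, 0.0007, 0, 1, 0, 0, 0, 0])

```text
clock: 3.75
tcp_pos: [430.1, 87.2, 132.7]
ee_rot: [-3.142, -0.0, 1.731]
contact_force: [0.0, 0.4, 0.5]
grip_width: 0.0
```

>>> drive_tool(steps=[1, 0, 0, 0.0005, 0, 1, 0, 0, 0, 0])

```text
clock: 3.92
tcp_pos: [430.1, 87.2, 132.6]
ee_rot: [3.141, 0.0, 1.731]
contact_force: [-1.6, 0.1, 5.5]
grip_width: 0.001
```

>>> drive_tool(steps=[1, 0, 0, -0.003, 0, 1, 0, 0.003, 0, 0, 1, 0, 0.003, 0, 0, 1, 0, 0.003, 0, 0, 1, 0, 0.003, 0, 0, 1, 0, 0.003, 0, 0, 1, 0, 0.003, 0, 0])

```text
clock: 4.5
tcp_pos: [446.8, 90.0, 134.8]
ee_rot: [-3.138, -0.0, 1.731]
contact_force: [-5.2, -0.6, 4.2]
grip_width: -0.002
```

>>> drive_tool(steps=[1, 0, 0.002, 0, 0, 1, 0, 0.002, 0, 0, 1, 0, 0.002, 0, 0, 1, 0, 0.002, 0, 0, 1, 0, 0.002, 0, 0])

```text
clock: 4.92
tcp_pos: [458.0, 91.7, 135.1]
ee_rot: [3.141, -0.0, 1.731]
contact_force: [-2.2, -0.4, -0.6]
grip_width: -0.002
```

```bash
python3 -c "
from h import *
st()"
```

```text
t 4.92 bed [-114.7 -112.   135.1] yawerr -0.04 F bed [ 0.03 -2.26 -0.61] g -0.002
```

>>> drive_tool(steps=[1, 0, 0.0015, 0, 0, 1, 0, 0.0015, 0, 0, 1, 0, 0.0015, 0, 0, 1, 0, 0.001, 0, 0])

```text
clock: 5.25
tcp_pos: [463.3, 92.5, 135.2]
ee_rot: [3.141, 0.0, 1.731]
contact_force: [-1.5, -0.7, -0.7]
grip_width: -0.001
```

>>> drive_tool(steps=[1, 0, 0.001, 0, 0, 1, 0, 0.001, 0, 0])

```text
clock: 5.42
tcp_pos: [465.1, 92.8, 135.2]
ee_rot: [-3.142, 0.0, 1.731]
contact_force: [-1.6, -0.8, -1.1]
grip_width: 0.001
```

>>> drive_tool(steps=[1, 0, 0.001, 0, 0, 1, 0, 0.0005, 0, 0])

```text
clock: 5.58
tcp_pos: [466.7, 93.1, 135.2]
ee_rot: [3.141, 0.0, 1.731]
contact_force: [-1.7, -0.1, -0.6]
grip_width: 0.001
```

```bash
python3 -c "
from h import *
st()
snap('top','pics/t2.png',145,90,345,240,4)"
```

```text
t 5.58 bed [-114.6 -103.2  135.2] yawerr -0.05 F bed [-0.14 -1.73 -0.58] g 0.001
```

View pics/t2.png

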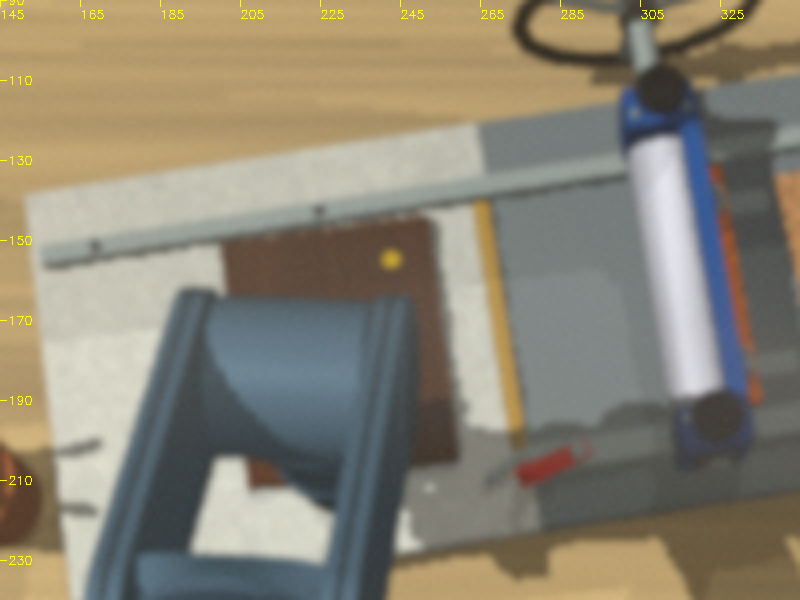

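The board's top edge, from (202,151) to (253,144), is now at or within a couple of mm of the fence. I'll creep on until the force rises.

>>> drive_tool(steps=[1, 0, 0.001, 0, 0, 1, 0, 0.0005, 0, 0, 1, 0, 0, 0, 0])

```text
clock: 5.88
tcp_pos: [468.2, 93.3, 135.2]
ee_rot: [3.141, 0.0, 1.731]
contact_force: [-1.7, -0.6, 0.1]
grip_width: 0.003
```

>>> drive_tool(steps=[1, 0, 0.001, 0, 0, 1, 0, 0.0005, 0, 0, 1, 0, 0, 0, 0])

```text
clock: 6.13
tcp_pos: [469.7, 93.5, 135.2]
ee_rot: [3.141, 0.0, 1.731]
contact_force: [-1.1, -0.8, 0.1]
grip_width: 0.004
```

>>> drive_tool(steps=[1, 0, 0.001, 0, 0, 1, 0, 0, 0, 0])

```text
clock: 6.3
tcp_pos: [470.4, 93.7, 135.2]
ee_rot: [-3.141, 0.0, 1.731]
contact_force: [-3.1, -1.9, 0.2]
grip_width: 0.001
```

>>> drive_tool(steps=[1, 0, 0.0007, 0, 0, 1, 0, 0, 0, 0])

```text
clock: 6.47
tcp_pos: [470.7, 93.7, 135.1]
ee_rot: [-3.14, -0.0, 1.731]
contact_force: [-4.9, -1.6, 1.8]
grip_width: -0.001
```

>>> drive_tool(steps=[1, 0, 0.0007, 0, 0, 1, 0, 0, 0, 0])

```text
clock: 6.63
tcp_pos: [470.8, 93.8, 135.0]
ee_rot: [-3.139, -0.0, 1.731]
contact_force: [-5.8, -2.4, 3.4]
grip_width: 0.004
```

>>> drive_tool(steps=[1, 0, 0.0007, 0, 0, 1, 0, 0, 0, 0])

```text
clock: 6.8
tcp_pos: [471.0, 93.8, 135.0]
ee_rot: [-3.138, 0.0, 1.731]
contact_force: [-7.6, -2.8, 4.8]
grip_width: -0.001
```

>>> drive_tool(steps=[1, 0, -0.012, 0, 0, 1, 0, 0, -0.025, 0, 0, 0, 0, -0.025, 0, 0, 0.027, 0.0285, 0, 0, 0, 0.027, 0.0285, 0, 0, 0, 0.027, 0.0285, 0, 0, 0, 0.027, 0.0285, 0, 0, 0, 0, 0, 0.03, 0, 0, 0, 0, 0.015, 0, 0, 0, 0, 0, 0])

```text
clock: 7.63
tcp_pos: [555.1, 217.5, 136.8]
ee_rot: [-3.137, -0.0, 1.732]
contact_force: [-0.6, -0.3, -1.1]
grip_width: 1.0
```

Run:
```python
from h import *
st()
snap('top','pics/t3.png',145,90,345,240,4)
```

```text
t 7.63 bed [-223.3    4.   136.8] yawerr 0.02 F bed [ 0.19 -0.61 -1.13] g 1.0
```

View pics/t3.png

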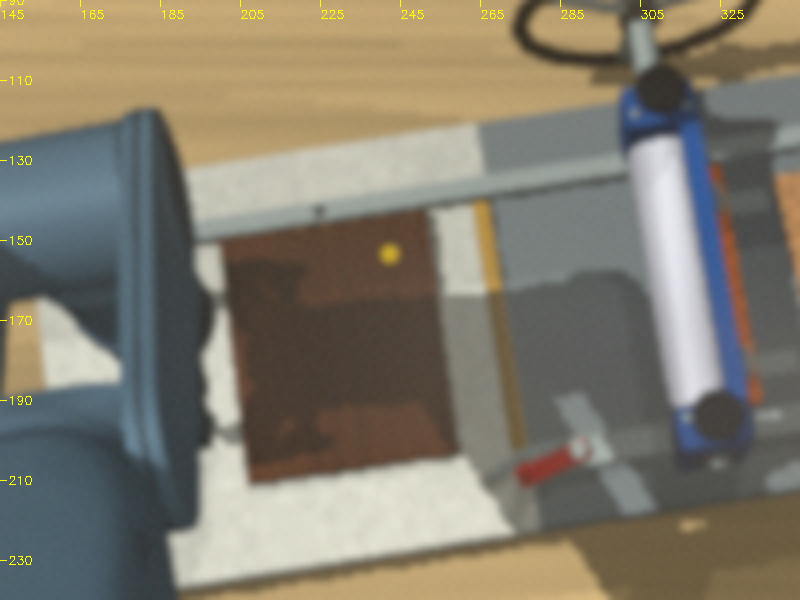

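The board is square against the fence, with its front edge at about u=253 and its rear edge at about u=201–207. The open fingers are behind it. I'll touch the leaf to calibrate the height of the open tips.

>>> drive_tool(steps=[0, 0, 0, 0.012, 0, 0, 0, 0, 0.002, 0, 0, 0, 0, 0, 0])

```text
clock: 7.93
tcp_pos: [556.1, 216.5, 126.2]
ee_rot: [3.141, -0.0, 1.73]
contact_force: [0.3, -0.4, -0.3]
grip_width: 1.0
```

>>> drive_tool(steps=[0, 0, 0, 0.001, 0, 0, 0, 0, 0.001, 0, 0, 0, 0, 0, 0])

```text
clock: 8.18
tcp_pos: [556.3, 216.7, 124.7]
ee_rot: [3.141, -0.0, 1.73]
contact_force: [-0.1, 0.2, -0.5]
grip_width: 0.996
```

>>> drive_tool(steps=[0, 0, 0, 0.0007, 0, 0, 0, 0, 0, 0])

```text
clock: 8.35
tcp_pos: [556.2, 216.8, 123.7]
ee_rot: [3.141, 0.0, 1.731]
contact_force: [-0.1, 0.8, -0.5]
grip_width: 1.0
```

>>> drive_tool(steps=[0, 0, 0, 0.0007, 0, 0, 0, 0, 0, 0])

```text
clock: 8.52
tcp_pos: [556.1, 216.9, 122.8]
ee_rot: [-3.142, -0.0, 1.731]
contact_force: [-0.7, 0.0, 0.2]
grip_width: 1.002
```

>>> drive_tool(steps=[0, 0, 0, 0.001, 0, 0, 0, 0, 0.001, 0, 0, 0, 0, 0, 0])

```text
clock: 8.77
tcp_pos: [555.9, 216.9, 120.5]
ee_rot: [-3.141, 0.0, 1.731]
contact_force: [-0.6, -0.2, 0.2]
grip_width: 1.0
```

>>> drive_tool(steps=[0, 0, 0, 0.0007, 0, 0, 0, 0, 0, 0])

```text
clock: 8.93
tcp_pos: [556.0, 216.9, 120.0]
ee_rot: [-3.141, 0.0, 1.731]
contact_force: [0.2, -0.2, -0.9]
grip_width: 0.998
```

>>> drive_tool(steps=[0, 0, 0, 0.0007, 0, 0, 0, 0, 0, 0])

```text
clock: 9.1
tcp_pos: [556.1, 216.9, 119.5]
ee_rot: [3.141, -0.0, 1.731]
contact_force: [-0.5, -1.1, 0.8]
grip_width: 0.998
```

>>> drive_tool(steps=[0, 0, 0, -0.0035, 0, 0, -0.006, 0, 0, 0, 0, -0.006, 0, 0, 0, 0, -0.003, 0, 0, 0, 0, -0.003, 0, 0, 0, 0, -0.003, 0, 0, 0, 0, -0.003, 0, 0, 0, 0, -0.003, 0, 0, 0])

```text
clock: 9.77
tcp_pos: [560.5, 190.2, 123.1]
ee_rot: [3.141, -0.0, 1.731]
contact_force: [-1.1, 3.2, 3.0]
grip_width: 1.002
```

```bash
python3 -c "
from h import *
st()"
```

```text
t 9.77 bed [-195.5    4.9  123.1] yawerr -0.04 F bed [-3.38 -0.56  2.96] g 1.002
```

>>> drive_tool(steps=[0, -0.003, 0, 0, 0, 0, -0.003, 0, 0, 0, 0, -0.003, 0, 0, 0, 0, -0.003, 0, 0, 0, 0, -0.003, 0, 0, 0, 0, -0.003, 0, 0, 0])

```text
clock: 10.27
tcp_pos: [563.4, 172.3, 123.0]
ee_rot: [3.141, -0.0, 1.731]
contact_force: [-0.8, 5.6, 2.8]
grip_width: 0.999
```

>>> drive_tool(steps=[0, -0.002, 0, 0, 0, 0, -0.002, 0, 0, 0, 0, -0.002, 0, 0, 0])

```text
clock: 10.52
tcp_pos: [564.2, 166.8, 123.0]
ee_rot: [3.141, -0.001, 1.731]
contact_force: [-0.6, 5.9, 3.4]
grip_width: 1.005
```

>>> drive_tool(steps=[0, -0.002, 0, 0, 0, 0, -0.002, 0, 0, 0])

```text
clock: 10.68
tcp_pos: [564.8, 162.9, 123.0]
ee_rot: [3.142, -0.001, 1.731]
contact_force: [-1.4, 6.9, 3.7]
grip_width: 1.0
```

>>> drive_tool(steps=[0, -0.002, 0, 0, 0, 0, -0.002, 0, 0, 0])

```text
clock: 10.85
tcp_pos: [565.5, 158.5, 123.0]
ee_rot: [3.141, -0.0, 1.731]
contact_force: [0.0, 4.5, 2.5]
grip_width: 1.003
```

>>> drive_tool(steps=[0, -0.002, 0, 0, 0, 0, -0.002, 0, 0, 0])

```text
clock: 11.02
tcp_pos: [566.1, 154.5, 122.9]
ee_rot: [-3.142, 0.0, 1.731]
contact_force: [-0.8, 4.5, 3.0]
grip_width: 0.998
```

>>> drive_tool(steps=[0, -0.003, 0, 0, 0, 0, -0.003, 0, 0, 0, 0, -0.003, 0, 0, 0, 0, -0.003, 0, 0, 0, 0, -0.003, 0, 0, 0, 0, -0.003, 0, 0, 0, 0, -0.003, 0, 0, 0, 0, -0.003, 0, 0, 0, 0, -0.003, 0, 0, 0, 0, -0.003, 0, 0, 0])

```text
clock: 11.85
tcp_pos: [570.9, 124.8, 122.9]
ee_rot: [-3.141, -0.0, 1.731]
contact_force: [-1.2, 4.2, 4.4]
grip_width: 0.999
```

>>> drive_tool(steps=[0, -0.003, 0, 0, 0, 0, -0.003, 0, 0, 0, 0, -0.003, 0, 0, 0, 0, -0.003, 0, 0, 0, 0, -0.003, 0, 0, 0, 0, -0.003, 0, 0, 0, 0, -0.003, 0, 0, 0, 0, -0.003, 0, 0, 0, 0, -0.003, 0, 0, 0, 0, -0.003, 0, 0, 0])

```text
clock: 12.68
tcp_pos: [575.6, 95.2, 122.9]
ee_rot: [-3.141, -0.0, 1.731]
contact_force: [-0.6, 5.1, 4.5]
grip_width: 1.0
```

```bash
python3 -c "
from h import *
st()"
```

```text
t 12.68 bed [-99.3   4.7 122.9] yawerr -0.04 F bed [-5.13  0.26  4.54] g 1.0
```

>>> drive_tool(steps=[0, -0.003, 0, 0, 0, 0, -0.003, 0, 0, 0, 0, -0.003, 0, 0, 0, 0, -0.003, 0, 0, 0, 0, -0.003, 0, 0, 0, 0, -0.003, 0, 0, 0, 0, -0.003, 0, 0, 0, 0, -0.003, 0, 0, 0])

```text
clock: 13.35
tcp_pos: [579.3, 71.6, 122.8]
ee_rot: [-3.141, -0.0, 1.731]
contact_force: [-1.4, 5.2, 3.5]
grip_width: 1.003
```

>>> drive_tool(steps=[0, -0.002, 0, -0.001, 0, 0, -0.002, 0, -0.001, 0, 0, -0.002, 0, -0.001, 0, 0, -0.002, 0, -0.001, 0, 0, -0.002, 0, 0, 0])

```text
clock: 13.77
tcp_pos: [581.1, 61.7, 127.1]
ee_rot: [-3.141, 0.0, 1.731]
contact_force: [-1.8, 4.0, 2.7]
grip_width: 1.0
```

```bash
python3 -c "
from h import *
st()
snap('top','pics/t4.png',185,90,345,210,5)"
```

```text
t 13.77 bed [-65.4   4.7 127.1] yawerr -0.04 F bed [-4.27 -1.15  2.7 ] g 1.0
```

View pics/t4.png

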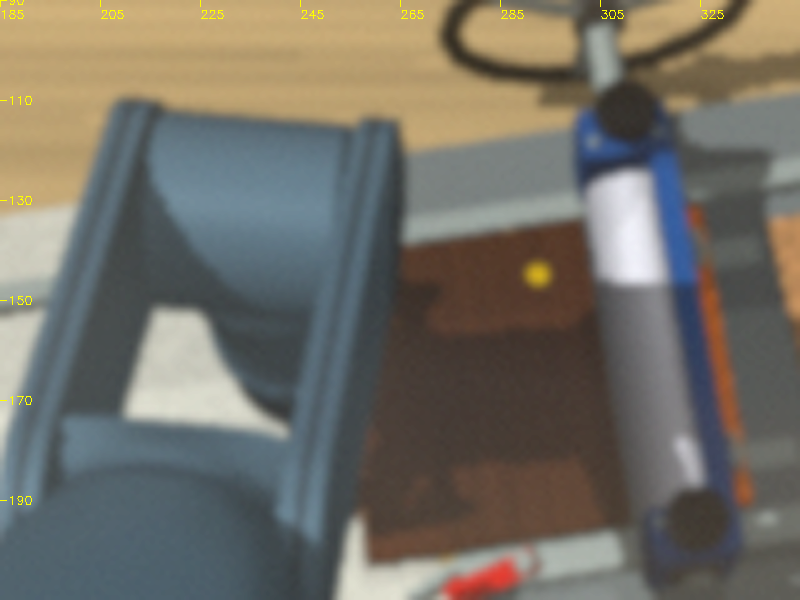

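The board has entered the recess squarely, its front is under the roller and the fingertips are now about 67.5 mm above the table. I'll carry on gently.

>>> drive_tool(steps=[0, -0.0025, 0, 0, 0, 0, -0.0025, 0, 0, 0, 0, -0.0025, 0, 0, 0, 0, -0.0025, 0, 0, 0, 0, -0.0025, 0, 0, 0, 0, -0.0025, 0, 0, 0, 0, -0.0025, 0, 0, 0, 0, -0.0025, 0, 0, 0])

```text
clock: 14.48
tcp_pos: [584.3, 41.6, 126.7]
ee_rot: [-3.141, 0.0, 1.731]
contact_force: [-0.2, 2.3, 1.4]
grip_width: 1.001
```

>>> drive_tool(steps=[0, -0.0025, 0, 0, 0, 0, -0.0025, 0, 0, 0, 0, -0.0025, 0, 0, 0, 0, -0.0025, 0, 0, 0, 0, -0.0025, 0, 0, 0, 0, -0.0025, 0, 0, 0, 0, -0.0025, 0, 0, 0])

```text
clock: 15.07
tcp_pos: [587.0, 24.5, 126.8]
ee_rot: [-3.141, -0.0, 1.731]
contact_force: [-0.8, 2.1, 0.1]
grip_width: 1.003
```

>>> drive_tool(steps=[0, -0.002, 0, 0, 0, 0, -0.002, 0, 0, 0, 0, -0.002, 0, 0, 0])

```text
clock: 15.32
tcp_pos: [588.0, 18.8, 126.9]
ee_rot: [-3.142, -0.0, 1.731]
contact_force: [-0.2, 1.2, -0.9]
grip_width: 0.999
```

```bash
python3 -c "
from h import *
st()"
```

```text
t 15.32 bed [-21.9   4.7 126.9] yawerr -0.04 F bed [-1.19 -0.01 -0.89] g 0.999
```

>>> drive_tool(steps=[0, -0.002, 0, 0, 0, 0, -0.002, 0, 0, 0, 0, -0.002, 0, 0, 0, 0, -0.002, 0, 0, 0])

```text
clock: 15.65
tcp_pos: [589.3, 10.9, 126.9]
ee_rot: [-3.142, 0.0, 1.731]
contact_force: [0.8, 1.9, -1.9]
grip_width: 1.0
```

>>> drive_tool(steps=[0, -0.0015, 0, 0, 0, 0, -0.0015, 0, 0, 0])

```text
clock: 15.82
tcp_pos: [589.9, 8.0, 127.0]
ee_rot: [3.141, -0.0, 1.73]
contact_force: [-1.2, 2.0, 0.1]
grip_width: 1.0
```

>>> drive_tool(steps=[0, -0.0012, 0, 0, 0, 0, -0.0012, 0, 0, 0])

```text
clock: 15.98
tcp_pos: [589.7, 6.9, 126.9]
ee_rot: [-3.141, -0.003, 1.73]
contact_force: [-3.1, 10.3, 2.6]
grip_width: 1.0
```

```bash
python3 -c "
from h import *
st()
snap('side','pics/s4.png',270,170,370,245,8)"
```

```text
t 15.98 bed [ -9.9   4.4 126.9] yawerr -0.05 F bed [-10.71  -1.39   2.56] g 1.0
```

View pics/s4.png

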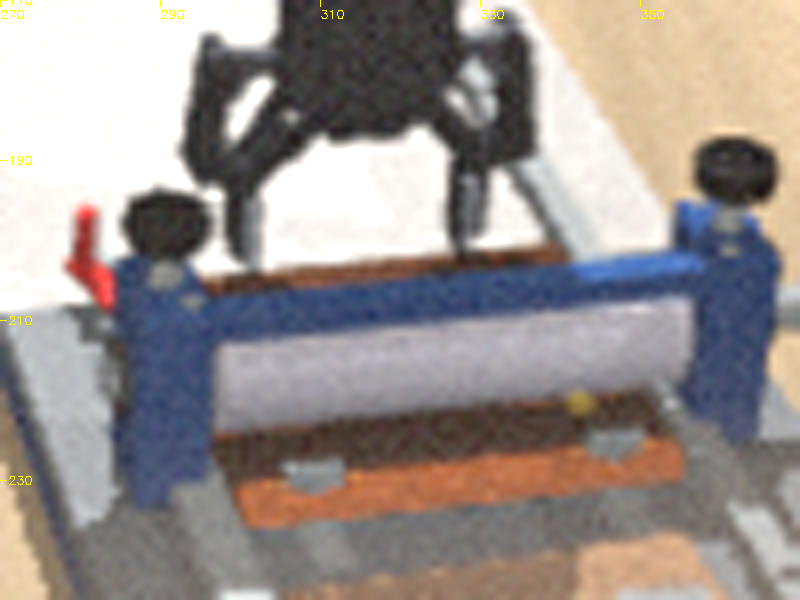

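Reading the picture: the bar's top front edge runs (299.4,231.3)–(355,225.6). The board's rear top edge runs about (297,204.8)–(340,201.3). I'll check those against "seated" before pushing any further.

Run:
```python
from h import *
f=lambda u,v,z:B(at('side',u,v,z)).round(1)
print('stop edge',f(299.5,231.2,72),f(355,225.6,72))
for z in (70,75): print('rear',z,f(297,204.8,z),f(340,201.3,z))
print('lip0', B(at('side',*proj('side',W(0,0,65))[0],65)), proj('side',np.array([W(0,-85,65),W(0,85,65),W(153,-88,72),W(153,88,72)])).round(1).tolist())
```

```text
stop edge [156.2 -87.1  72. ] [158.8  89.8  72. ]
rear 70 [  6.2 -58.7  70. ] [10.5 89.5 70. ]
rear 75 [ 13.9 -60.7  75. ] [18.1 86.6 75. ]
lip0 [ 1.16401729e-13 -1.34024895e-13  6.50000000e+01] [[288.8, 205.8], [337.6, 201.1], [299.0, 230.6], [353.8, 224.6]]
```

>>> drive_tool(steps=[0, -0.0002, 0, 0, 0, 0, 0, 0, 0, 0, 0, 0, 0, 0, 0])

```text
clock: 16.28
tcp_pos: [589.6, 7.0, 127.0]
ee_rot: [-3.141, -0.002, 1.731]
contact_force: [-1.6, 7.1, 1.9]
grip_width: 1.003
```

Seating checks agree: the rear edge on the 70 mm plane is at x≈6–10, and the stop face at 156–159 less the 150 mm board gives 6–9. If the rear were still up on the lip, it would compute to an impossible x of 14–18. One more light press, then I'll measure the keeper post.

>>> drive_tool(steps=[0, -0.0006, 0, 0, 0, 0, -0.0003, 0, 0, 0, 0, 0, 0, 0, 0, 0, 0, 0, 0, 0])

```text
clock: 16.62
tcp_pos: [589.6, 6.8, 127.0]
ee_rot: [-3.141, -0.003, 1.731]
contact_force: [-1.6, 11.0, 2.2]
grip_width: 0.999
```

>>> drive_tool(steps=[0, 0.003, 0, 0, 0, 0, 0.01, 0, 0, 0, 0, 0.015, 0, -0.01, 0, 0, 0.01, 0, -0.04, 0, 1, 0, 0, -0.025, 0, 1, 0, 0, 0, 0])

```text
clock: 17.12
tcp_pos: [587.1, 43.4, 208.7]
ee_rot: [3.131, 0.003, 1.732]
contact_force: [1.8, -0.2, -0.9]
grip_width: 0.748
```

Run:
```python
from h import *
s=st()
print('post top side',B(at('side',280.6,196.3,102.5)).round(1))
print('tcp in side',proj('side',s['tcp_pos']))
im=arm.read_camera('side'); t=arm.read_camera('top')
for n,i in(('side',im),('top',t)):
    h=cv2.cvtColor(i,cv2.COLOR_RGB2HSV); m=((h[...,0]<6)|(h[...,0]>174))&(h[...,1]>170)&(h[...,2]>90)
    y,x=np.nonzero(m); k=(abs(x-283)<15)&(abs(y-205)<25) ; print(n,k.sum(),x[k].min(),x[k].max(),y[k].min(),y[k].max())
    for r in sorted(set(y[k])): print(r,x[k&(y==r)].min(),x[k&(y==r)].max(),end='; ')
    print()
for a in(-.1,-.25,-.4):
    p=W(35-40*np.cos(a),-102+40*np.sin(a),102.5); print(a,proj('side',p).round(1),proj('top',p).round(1))
```

```text
t 17.12 bed [-46.4   7.7 208.7] yawerr 0.05 F bed [ 0.44  1.72 -0.89] g 0.748
post top side [  -4.1 -112.6  102.5]
tcp in side [[314.4516351  158.67928965]]
side 13 279 282 197 206
197 280 280; 200 280 280; 201 280 280; 202 280 280; 203 279 281; 204 280 282; 205 281 282; 206 282 282; 
top 31 275 286 203 209
203 285 285; 204 283 286; 205 281 286; 206 279 286; 207 275 282; 208 276 278; 209 276 276; 
-0.1 [[282.5 196. ]] [[275.4 204.8]]
-0.25 [[280.8 196.3]] [[276.1 206.9]]
-0.4 [[279.3 196.8]] [[277.1 208.8]]
```

The keeper sits at about −0.25 rad with its post at (−4, −112). I'll go round to its outer side and push it inward.

>>> drive_tool(steps=[1, -0.008, -0.03, 0, 0, 1, -0.008, -0.03, 0, 0, 1, -0.008, -0.03, 0, 0, 1, -0.008, -0.03, 0, 0, 1, -0.008, -0.03, 0, 0, 1, 0, 0, 0.03, 0, 1, 0, 0, 0.021, 0, 1, 0, 0, 0, 0])

```text
clock: 17.88
tcp_pos: [439.1, -20.5, 147.4]
ee_rot: [-3.134, -0.003, 1.729]
contact_force: [-0.9, 0.7, 0.2]
grip_width: -0.003
```

```bash
python3 -c "
from h import *
st()"
```

```text
t 17.88 bed [  -7.  -148.6  147.4] yawerr -0.11 F bed [-0.79 -0.78  0.2 ] g -0.003
```

>>> drive_tool(steps=[1, 0, 0, -0.007, 0, 1, 0, 0.005, 0, 0, 1, 0, 0.005, 0, 0, 1, 0, 0.005, 0, 0, 1, 0, 0.004, 0, 0, 1, 0, 0.004, 0, 0, 1, 0, 0.004, 0, 0])

```text
clock: 18.47
tcp_pos: [469.3, -16.5, 157.9]
ee_rot: [-3.141, -0.0, 1.731]
contact_force: [-2.4, 1.3, 0.9]
grip_width: 0.002
```

>>> drive_tool(steps=[1, 0, 0.004, 0, 0, 1, 0, 0.004, 0, 0, 1, 0, 0.004, 0, 0, 1, 0, 0.004, 0, 0, 1, 0, 0.004, 0, 0, 1, 0, 0.004, 0, 0])

```text
clock: 18.97
tcp_pos: [493.0, -13.6, 157.7]
ee_rot: [-3.14, 0.001, 1.731]
contact_force: [-3.7, -5.1, -0.1]
grip_width: 0.005
```

```bash
python3 -c "
from h import *
st()"
```

```text
t 18.97 bed [ -5.2 -94.3 157.7] yawerr -0.04 F bed [ 4.4  -4.47 -0.13] g 0.005
```

```bash
python3 -c "
from h import *
st()
snap('side','pics/s5.png',260,160,360,235,8)"
```

```text
t 18.97 bed [ -5.2 -94.3 157.7] yawerr -0.04 F bed [ 4.4  -4.47 -0.13] g 0.005
```

View pics/s5.png

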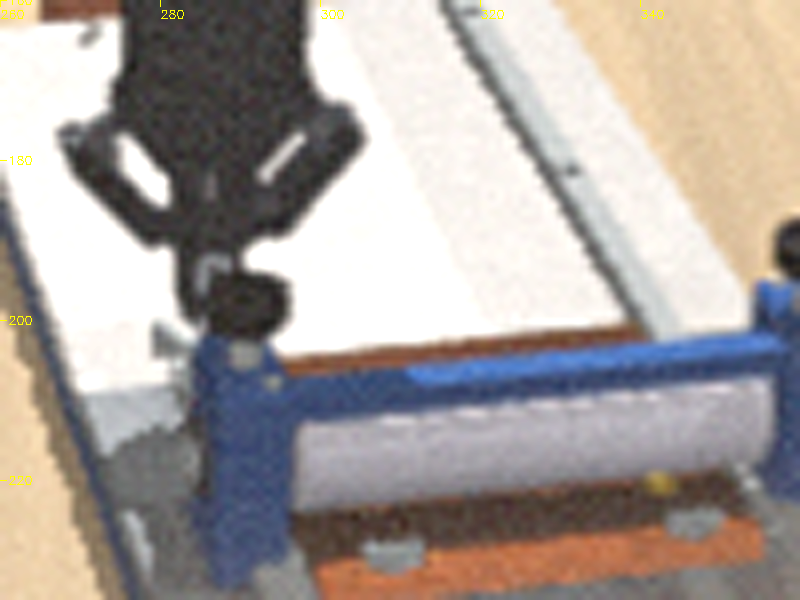

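The post is hidden behind the knob. The contact force fits the post sliding along the finger face at about 0.75 rad. Next I'll back off, go round to its −x side and push +x.

>>> drive_tool(steps=[1, 0, -0.006, 0, 0, 1, 0.012, 0, 0, 0, 1, 0.014, 0, 0, 0, 1, 0, 0.015, 0, 0, 1, 0, 0.015, 0, 0, 1, 0, 0, 0, 0])

```text
clock: 19.52
tcp_pos: [514.9, 17.4, 158.7]
ee_rot: [3.137, 0.0, 1.731]
contact_force: [1.2, -0.6, 0.3]
grip_width: -0.001
```

>>> drive_tool(steps=[1, -0.005, 0, 0, 0, 1, -0.005, 0, 0, 0, 1, -0.005, 0, 0, 0, 1, -0.005, 0, 0, 0, 1, -0.004, 0, 0, 0])

```text
clock: 19.93
tcp_pos: [518.5, -4.3, 158.5]
ee_rot: [3.133, -0.007, 1.727]
contact_force: [17.3, 28.6, -5.1]
grip_width: -0.0
```

>>> drive_tool(steps=[1, -0.004, 0, 0, 0, 1, -0.004, 0, 0, 0, 1, -0.004, 0, 0, 0, 1, -0.004, 0, 0, 0])

```text
clock: 20.27
tcp_pos: [518.5, -23.3, 158.0]
ee_rot: [-3.142, -0.001, 1.73]
contact_force: [0.2, 1.8, -0.4]
grip_width: 0.005
```

```bash
python3 -c "
from h import *
st()"
```

```text
t 20.27 bed [  8.5 -70.7 158. ] yawerr -0.06 F bed [-1.76  0.49 -0.35] g 0.005
```

>>> drive_tool(steps=[1, -0.003, 0.001, 0, 0, 1, -0.003, 0.001, 0, 0])

```text
clock: 20.43
tcp_pos: [520.9, -29.3, 157.6]
ee_rot: [-3.14, -0.001, 1.73]
contact_force: [-3.3, 0.9, 1.5]
grip_width: 0.003
```

```bash
python3 -c "
from h import *
st()"
```

```text
t 20.43 bed [ 14.8 -69.3 157.6] yawerr -0.08 F bed [-1.41 -3.13  1.51] g 0.003
```

Now I'll retract along −x, go up and away, and look.

>>> drive_tool(steps=[1, 0.012, 0, 0, 0, 1, 0.02, 0, 0, 0, 1, 0.02, 0, -0.04, 0, 1, 0.04, 0, -0.04, 0, 1, 0.04, 0, -0.03, 0, 1, 0.04, 0, 0, 0, 1, 0.04, 0, 0, 0, 1, 0, 0, 0, 0, 1, 0, 0, 0, 0])

```text
clock: 21.18
tcp_pos: [490.0, 164.6, 249.8]
ee_rot: [3.141, 0.0, 1.735]
contact_force: [0.6, 0.1, 0.1]
grip_width: -0.001
```

Run:
```python
from h import *
st()
for a in(1.2,1.3,1.4,1.5,1.6,1.7):
    p=[W(35-47*np.cos(a),-102+47*np.sin(a),76.5),W(35-40*np.cos(a),-102+40*np.sin(a),102.5)]; print(a,proj('top',np.array(p)).round(1).tolist())
print('pivot',proj('top',W(35,-102,79)).round(1))
print('board rear z70',proj('top',np.array([W(7,-88,70),W(7,91,70)])).round(1).tolist())
snap('top','pics/t6.png',255,120,355,215,6)
```

```text
t 21.18 bed [-181.5  -68.7  249.8] yawerr 0.22 F bed [-0.02  0.61  0.14] g -0.001
1.2 [[281.3, 188.6], [282.3, 188.7]]
1.3 [[282.8, 187.8], [283.6, 188.1]]
1.4 [[284.4, 187.2], [285.0, 187.5]]
1.5 [[286.0, 186.7], [286.4, 187.1]]
1.6 [[287.6, 186.5], [287.8, 186.9]]
1.7 [[289.3, 186.3], [289.3, 186.8]]
pivot [[289.7 202.7]]
board rear z70 [[279.1, 200.0], [269.6, 139.0]]
```

View pics/t6.png

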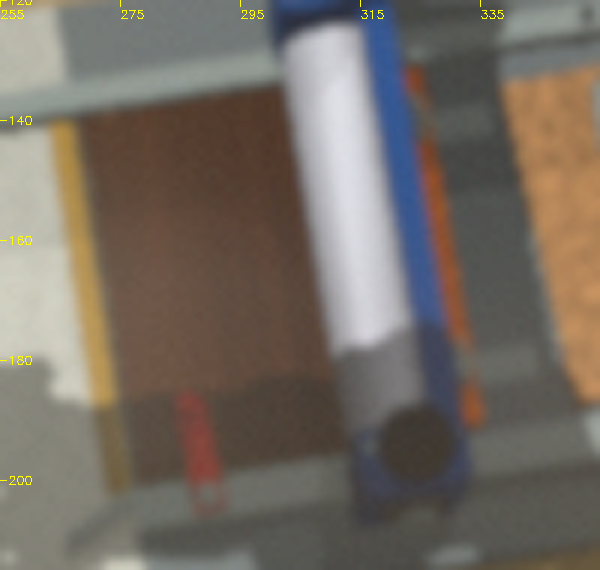

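The keeper tip is at (286, 185.5) against a pivot at (289.7, 202.8), which is about 1.5 rad. The board lies fully behind the lip and parallel to it. One side view to check the stop contact.

```bash
python3 -c "
from h import *
snap('side','pics/s6.png',270,170,370,245,8)"
```

```text
(no output)
```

View pics/s6.png

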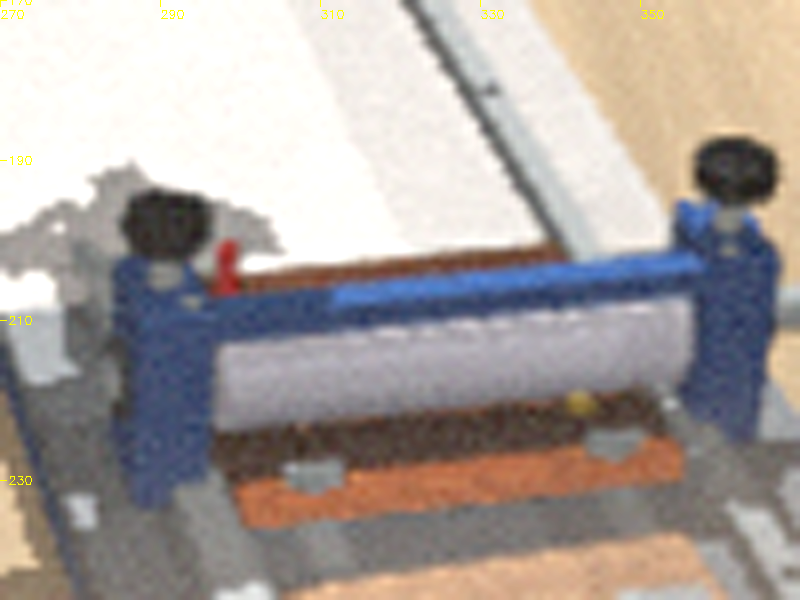

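The board's marker (578,402 in the crop) and the orange bar (235–683, 440–525) are where they were while pressed. I see no gap at the stop, and the post stands over the board. I'm handing in.

```bash
python3 -c "
from h import *
st(); print(arm.finish_job())"
```

```text
t 21.28 bed [-179.   -68.4  249.4] yawerr 0.01 F bed [ 0.58  0.2  -0.28] g 0.002
the job is handed in; nothing more can be done
None
```

The board is down in the recess and pressed home against the end stop, and the keeper is turned in over it. I handed the job in at about 21 s; it gave no verdict.

- **Method:** I squared the board against the fence and pushed it over the lip with the open fingers. I then pressed it on the stop at up to about 11 N measured at the wrist, and swung the keeper in with the shut fingers.
- **Last checks:**
  - The keeper is at about 1.5 rad.
  - The board lies behind the lip and parallel to it, with no visible gap at the stop.
  - The orange bar looks unmoved between the side views.
  - The arm is clear of everything.
- **Disagreements:**
  - The measured finger position put the board's rear edge about 6 mm further back than the pictures did. I trusted the pictures, because the rear-edge and stop positions agreed with a seated board.
  - The keeper jammed briefly against the finger, with a reading of about 33 N at the wrist. It then slipped free, and nothing visible had moved.
- **Not checked:** The force between board and stop was not measured directly. I infer at least 4 N, taking 7–11 N at the wrist less up to 3 N of sliding friction.

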